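# Press the lid home on a sample tin and put it on the balance

### The job

One of the three sample tins in the rack still has its lid standing proud: set that tin in the nest of the lever press, pull the lever down through its whole stroke so that the lid is pressed fully home, and ease the lever slowly back up to its rest instead of letting it fly. Then stand the closed tin gently on the balance's weighing pan and let go of it. Do not take hold of the tin by its loose lid, and leave the other tins and the things on the bench where they are.

Things in the scene. Friction and masses are not known exactly. Their poses are not given: they have to be found in the camera images.
- tin: the tin to be closed: upright oblong metal tin with a pale paper band, 60 mm long (its x), 42 mm wide (its y), 44 mm high to the rim, about 0.25 kg; the only one whose lid stands 9 mm proud. Origin: middle of its underside, z up. Starts in one of the rack's lanes, its x along the lane, where only its two ends are free to grip; in the press nest only its two long sides are
- tin_lid: that tin's lid: metal plug with a 55 x 37 mm flange, on the tin's axis; origin: middle of the flange's underside; the lid's top is 3.5 mm higher. Proud at the start: 53 mm above the tin's origin; home, flange on the rim: 44 mm (under 46 mm counts as home). It slides in against a stiff fit of about 10 N and stays where it is pressed
- rack: grey sheet-metal rack left of the balance, fixed: three lanes side by side at y = -51, 0, +51 mm, each along its x and open at both ends, 48 mm wide between thin walls 56 mm long and 56 mm high over the bench; lane floor 6 mm over the bench. Origin: on the bench under its middle. 35 mm or more is free beyond the lane ends
- tin_b: another tin in the rack, 60 x 42 x 44 mm with its lid already home (top at 47.5 mm); stays there; origin: middle of its underside
- tin_c: the third tin in the rack, closed like the second; stays there; origin: middle of its underside
- press: small grey lever press, fixed, on the right: base 200 x 104 x 12 mm, origin on the bench under the middle of its nest, its x pointing from the front (towards the robot) back to the hinge. The bench at x 0.38 to 0.46, y -0.13 to -0.02 (left of the press, in front of the grey weight case) is always clear: room to set the tin down and take it again across its other sides
- nest (a point): middle of the nest's floor, 16 mm over the bench, axes as the press. Nest: pocket 68 mm (press x) by 49 mm (press y) between two steel cheeks, front and back, 34 mm wide, rising 44 mm over this floor (top 10 mm flared outwards as a lead-in), and side lips 4 mm over this floor. The tin goes in upright, its length along press x
- hinge (a point): hinge axis of the lever, 85 mm behind the nest (press x) and 93.5 mm above the bench; the axis is parallel to press y
- bar (a point): middle of the lever's cross bar, 180 mm from the hinge axis, parallel to press y. Black round rubber grips, 16 mm thick, lie 14 to 66 mm to each side of the middle. At rest the bar is 177 mm above and 31 mm behind the hinge; it swings in an arc forward over the nest, towards the robot, and down to the hinge's height 180 mm in front of it
- press_lever (a joint): lever angle, rad: 0 at rest (10 degrees past upright, clear of the nest), growing as the bar is pulled forward and down; 1.745 = level, the lid is home; stop at 1.77. Sprung towards 0: 2 N at the bar at the start, 8 N at the bottom, 4 to 5 N more as the lid goes in (from 1.6). Let go low it flies back; let go within 0.1 rad of rest it settles. Over 2.2 rad/s on the way back counts as flying
- pan (a point): middle of the top face of the balance's square-cornered weighing pan, 214 mm (x) by 180 mm (y), 119 mm above the bench; it gives way by less than 2 mm under load. Nothing stands above it
- balance_pan: the weighing pan itself (its origin is on the bench below the balance; use the point pan)
- calculator: black desk calculator 112 x 68 x 15 mm, standing on the bench, origin at the middle of its underside; a bystander
- marker_0: marker pen 17 x 124 x 18 mm, standing on the bench, origin at the middle of its underside; a bystander
- tri_clamp: steel pipe clamp 69 x 94 x 18 mm, standing on the bench, origin at the middle of its underside; a bystander
- ferrule: steel pipe ferrule 50 mm across, 22 mm high, standing on the bench, origin at the middle of its underside; a bystander
- coupler: brass air coupler 26 x 50 x 26 mm, standing on the bench, origin at the middle of its underside; a bystander
- probe_meter: probe thermometer 221 x 56 x 22 mm, standing on the bench, origin at the middle of its underside; a bystander
There are look-alikes about, which are no part of the job. Leave any blue look-alike of the tin alone.

How it is judged:
By the outcome, as a careful person would: the job done as asked, in the order asked, and still so for the second after the job is handed in, with the robot touching nothing.
It also fails if it takes over 72 s, if anything falls off the work surface, if the arm or the gripper's body presses on something with over 40 N, if the wrist force passes 120 N, or if a joint passes its speed limit or range.

### The arm

A 7-joint arm with a two-finger parallel gripper is mounted at the origin on a cart in front of the work surface, level with it; the furniture and walls round the work are solid. World frame = base frame: x ahead of the robot, y to its left, z up, the work surface at z = 0. Lengths are in m, angles in rad, forces in N, time in s.
With the tool pointing down it reaches from about 0.425 to 0.925 m from the base axis. Payload 6.8 kg.
Tool frame: the origin (TCP) lies between the finger pads; the fingertips stand 22 mm ahead of it and the grasp point (between the pads) lies 3 mm ahead of it; z points along the fingers, y is the line along which they close (so a half turn about z gives the same grasp; the last joint's range is limited). The gripper opens to 85 mm and grips with 20 to 120 N. Pads are 22 mm wide; open, the fingers measure 114 mm over their backs; the gripper's body (76 mm by 85 mm) begins 54 mm behind the grasp point. The pads swing forward as they close: fully open they stand 13 mm farther back than shut.
Start: joints at [-1.261, 0.477, 0.022, 1.555, -0.011, 1.109, -0.083], TCP at [0.274, 0.617, 0.253] pointing down, gripper open.
Joint ranges: [-2.96, 2.96], [-0.34, 2.1], [-1.41, 1.46], [0.24, 2.44], [-1.37, 4.51], [0.17, 1.92], [-2.96, 2.96]. Speed limits (rad/s): [2.39, 2.39, 3.14, 3.14, 3.14, 3.14, 3.14].

### API

Orientations are given as a unit quaternion [w, x, y, z].
In Python, from station import bot gives the robot as it stands.
- The arm moves only by the tool servo_tool, never from a script. Its argument "motion" is a list that holds one entry, the list of rows, each a list of 5 numbers: the opening, from 0 (shut) to 1 (fully open), then the shift along the world's x, y, z each as a share of 0.04 m, from -1 to 1, then the turn about the world's z as a share of 0.12 rad, from -1 to 1. A call has 1 to 20 rows; each row shifts and turns the commanded pose from where the row before left it; what a row does not reach is not made up. A row lasts 1/10 s, in which the tool goes at most 50 mm and 8.59 degrees, less where a joint would pass 70% of its speed; a pose out of reach is approached as far as the arm can. A call with a number of a shift or a turn outside -1 to 1 is refused whole. A call with a gripper value outside its range is refused whole. The fingers move at their own pace and stop on an object; "newtons" is the grip in N (left out, the last holds). Time passes only in rows, so rows that do not move let the fingers close. It gives the time, the measured TCP pose, the force, the opening and the grip force at its end, in the units of the state.
- bot.get_obs(): the state, without advancing time (a new reading comes with each control period).
- bot.read_camera(name): name is "side" or "top"; returns (picture, depth): 480x640x3 uint8, red, green, blue; 480x640 float32, m along the optical axis (not along the pixel's ray), 0 where there is no reading.
- bot.get_calibration(name): a dict with "fovy" (degrees; the focal length in pixels is half the picture's height over the tangent of half this angle, whatever the lens; pixels are square), "cx", "cy" (the principal point, pixels), "view" (4x4, takes a point from world to camera coordinates). Camera axes: x right, y down, z forward; pixel columns grow to the right and rows downward; lengths in m; the calibration is good to about 2 mm. A picture is of the moment at which its call begins. get_calibration takes no time and is no camera call.
- bot.hand_in(): hands the job in; it is judged then, once.
The state is a dict: "t": time; "q": joint angles; "joint_vel": joint speeds; "joint_torque": joint torques, N m; "eef_pos": TCP position; "tool_rot": TCP orientation; "contact_force": force on the tool from outside, world axes, zero at the start; "torque": the same for the moment, N m; "gripper_width": opening from 0.0 (shut) to 1.0 (fully open); "grasp_force": force on a finger pad.
Only numpy, scipy, OpenCV 4.12 (cv2) and the standard library are available. Lean on these libraries where they do the work, as an engineer would, in place of code of your own. Each camera call takes 0.05 s, during which the arm holds its last target. There are 200 camera calls.

## Working session

There is one attempt and no reset: what is moved stays moved. The work goes in short steps, Python scripts to look and compute and a tool call to move; the robot and the scene stay as the last step left them, time stands still between calls to the robot, and variables do not carry over. Pictures are saved under pics/ and viewed, at most 10 in all, crops included, and the job is handed in when it is done.

Besides the shell and the picture viewer there is one more tool, called after ">>>" as name(argument=value, ...), one argument or row to a line, values as JSON. servo_tool: Moves the arm, as the interface text tells. Shift numbers are shares of 0.04 m and turn numbers shares of 0.12 rad, none past 1 either way. Its arguments: {"type":"object","properties":{"motion":{"type":"array"},"newtons":{"type":"number"}},"required":["motion"]}

```bash
mkdir -p pics
cat > h.py <<'E'
import numpy as np, cv2
from station import bot
def cam(n):
    p,d=bot.read_camera(n); c=bot.get_calibration(n)
    f=240/np.tan(np.radians(c["fovy"])/2); V=np.array(c["view"])
    v,u=np.mgrid[0:480,0:640]
    P=np.stack([(u-c["cx"])/f*d,(v-c["cy"])/f*d,d],-1)
    W=(P-V[:3,3])@V[:3,:3]; W[d==0]=np.nan
    return p,d,W
E
python3 - <<'E'
from h import *
o=bot.get_obs(); print({k:np.round(v,3) for k,v in o.items()})
for n in("top","side"):
    p,d,W=cam(n); cv2.imwrite(f"pics/{n}0.png",p[...,::-1]); np.savez(f"{n}0.npz",p=p,W=W)
    c=bot.get_calibration(n); V=np.array(c["view"]); print(n,c["fovy"],c["cx"],c["cy"],-V[:3,:3].T@V[:3,3], V[:3,:3].round(2).tolist())
E
```

```text
{'t': np.float64(0.0), 'q': array([-1.261,  0.478,  0.022,  1.556, -0.012,  1.109, -0.083]), 'joint_vel': array([ 0.   ,  0.   , -0.002,  0.001, -0.   ,  0.002, -0.002]), 'joint_torque': array([ 0.0000e+00, -5.9644e+01,  1.6080e+00, -2.8120e+01,  1.2000e-02,
        9.0000e-03,  0.0000e+00]), 'eef_pos': array([0.274, 0.616, 0.252]), 'tool_rot': array([-0.   ,  0.207,  0.978, -0.001]), 'contact_force': array([ 0.461, -0.217, -0.745]), 'torque': array([-0.063,  0.009, -0.036]), 'grasp_force': np.float64(0.0), 'gripper_width': np.float64(1.001)}
top 49.34912561294178 317.7357485219496 235.4093160621328 [ 0.2945993  -0.05676077  1.48701174] [[0.01, -1.0, 0.01], [-0.99, -0.01, -0.16], [0.16, -0.01, -0.99]]
side 51.10160788528362 313.2589249633964 239.72124992367281 [0.56366789 1.16791881 0.76956291] [[-1.0, 0.07, 0.0], [0.03, 0.42, -0.9], [-0.06, -0.9, -0.43]]
```

View pics/top0.png

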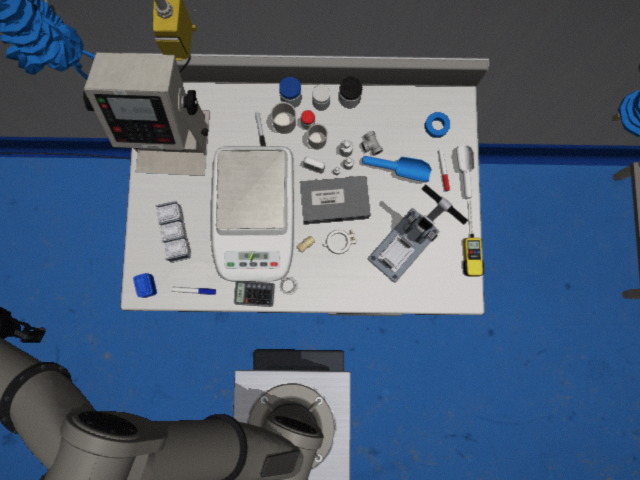

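View pics/side0.png

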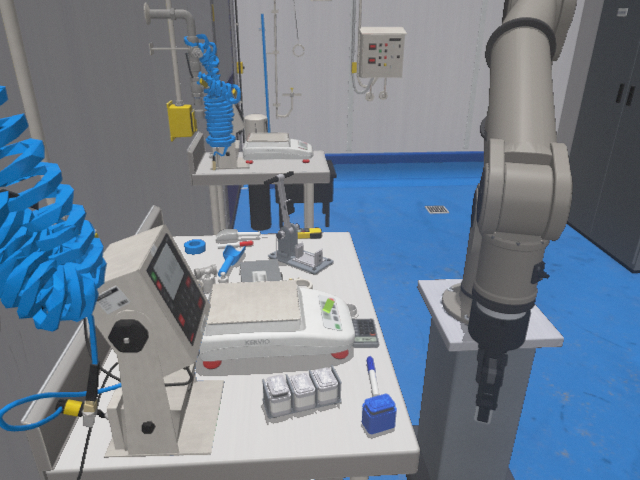

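The top view shows the rack at about (172,232) with three tins at (168,212), (172,230) and (175,248). The press nest is near (400,250), the lever bar near (445,204) and the pan near (251,190). The blue look-alike is at (145,285). In the side view the tins are at (277,394), (302,390) and (326,385).

Run:
```python
from h import *
T=np.load("top0.npz");S=np.load("side0.npz")
W=T["W"];p=T["p"]
a=cv2.resize(p[190:270,145:205][...,::-1],None,fx=6,fy=6,interpolation=cv2.INTER_CUBIC)
b=cv2.resize(S["p"][360:425,255:350][...,::-1],None,fx=4.2,fy=4.2*480/273*273/273,interpolation=cv2.INTER_CUBIC)
im=np.zeros((480,a.shape[1]+b.shape[1],3),np.uint8); im[:a.shape[0],:a.shape[1]]=a; im[:b.shape[0],a.shape[1]:]=b
cv2.imwrite("pics/crop.png",im)
c=cv2.resize(p[175:290,360:480][...,::-1],None,fx=5,fy=5,interpolation=cv2.INTER_CUBIC);cv2.imwrite("pics/press.png",c)
def rect(m,W,lab):
    pts=W[m]; r=cv2.minAreaRect((pts[:,:2]*1000).astype(np.float32)); print(lab,len(pts),np.round(r[0],1),np.round(r[1],1),round(r[2],1),"z med/max",np.round(np.nanpercentile(pts[:,2],[5,50,95])*1000,1))
for (lab,W) in (("top",T["W"]),("side",S["W"])):
    x,y,z=W[...,0],W[...,1],W[...,2]
    print(lab, "bench z", np.nanmedian(z[(x>.4)&(x<.44)&(y>-.12)&(y<-.03)]))
    rk=(x>.4)&(x<.7)&(y>.2)&(y<.42)&(z>.02)&(z<.09)
    # top surfaces of the tins by height
    for lo,hi in((.03,.09),(.044,.0500),(.050,.0545),(.0545,.0580),(.058,.07)):
        m=rk&(z>lo)&(z<hi)
        n,L,st,cen=cv2.connectedComponentsWithStats(m.astype(np.uint8))
        for i in range(1,n):
            if st[i,4]>8: rect(m&(L==i),W,f"{lo}-{hi} px{np.round(cen[i])}")
    m=(z>.112)&(z<.128)&(x>.4)&(x<.8)&(y>-.05)&(y<.25); 
    n,L,st,cen=cv2.connectedComponentsWithStats(m.astype(np.uint8)); i=1+st[1:,4].argmax(); rect(L==i,W,"pan")
    m=(z>.24)&(z<.30)&(x>.3)&(x<.8)&(y<-.15)&(y>-.5); 
    if m.sum(): rect(m,W,"bar")
```

```text
top bench z -0.00026605735756627573
0.03-0.09 px[214. 174.] 27 [684.8 220.9] [11.7 27.7] 89.9 z med/max [83.9 87.  89.6]
0.03-0.09 px[214. 195.] 71 [626.4 221.1] [75.9 12.8] 2.7 z med/max [81.5 87.2 89.7]
0.03-0.09 px[172. 230.] 1291 [531.5 342.8] [159.6  64.6] 14.6 z med/max [39.7 53.  63.5]
0.03-0.09 px[216. 243.] 341 [500.1 211.7] [183.6  23.4] 1.1 z med/max [61.4 80.8 88.7]
0.03-0.09 px[145. 275.] 37 [406.2 409.8] [12.2 19.9] 0.5 z med/max [35.8 49.5 57.3]
0.044-0.05 px[167. 220.] 9 [561.1 358. ] [ 4.2 14. ] 13.5 z med/max [46.4 46.9 49.1]
0.044-0.05 px[170. 224.] 20 [549.  347.2] [12.1 28.3] 6.2 z med/max [44.7 48.7 50. ]
0.044-0.05 px[179. 224.] 10 [549.4 321.8] [20.5  7.2] 37.8 z med/max [45.3 47.9 49.4]
0.044-0.05 px[176. 233.] 10 [522.8 329.2] [19.2  6.1] 1.8 z med/max [45.9 48.5 49.4]
0.044-0.05 px[181. 237.] 16 [513.4 310.6] [23.5 13.7] 48.0 z med/max [44.7 47.6 49.7]
0.044-0.05 px[173. 240.] 11 [503.6 334.1] [ 6.1 16.2] 16.2 z med/max [45.1 46.7 48.2]
0.044-0.05 px[183. 251.] 32 [473.  307.7] [17.4 38.9] 53.0 z med/max [44.8 48.2 49.8]
0.044-0.05 px[170. 256.] 10 [460.1 3
[... 3327 characters left out ...]
 13.1 z med/max [55.3 57.3 57.9]
0.0545-0.058 px[328. 377.] 9 [475.5 333.4] [ 6.2 19. ] 7.6 z med/max [54.5 54.7 56.3]
0.0545-0.058 px[265. 386.] 17 [608.4 355.7] [ 3.9 31. ] 14.7 z med/max [55.3 56.9 57.7]
0.0545-0.058 px[290. 385.] 9 [556.7 354.7] [ 4.1 14.3] 25.7 z med/max [55.5 57.  57.9]
0.0545-0.058 px[368. 401.] 24 [405.  411.1] [17.7  9.9] 80.8 z med/max [54.7 55.7 57.2]
0.058-0.07 px[293. 343.] 500 [557.3 223.4] [284.1  23.1] 5.6 z med/max [58.8 64.2 69.5]
0.058-0.07 px[277. 384.] 336 [583.7 353.9] [37.2 60.3] 14.8 z med/max [59.3 61.6 63.6]
pan 3593 [637.8 116.9] [214.9 187. ] 1.5 z med/max [115.1 117.3 119.4]
bar 214 [ 567.6 -360.5] [129.2  26.6] 41.8 z med/max [245.3 271.4 279.3]
```

View pics/crop.png

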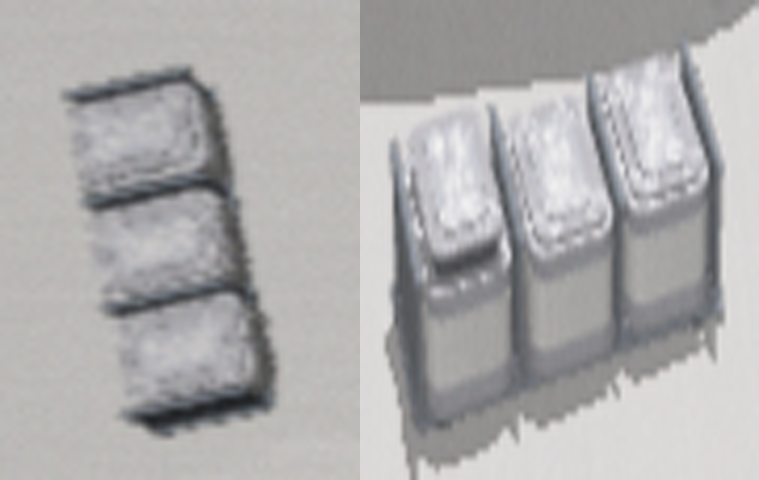

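View pics/press.png

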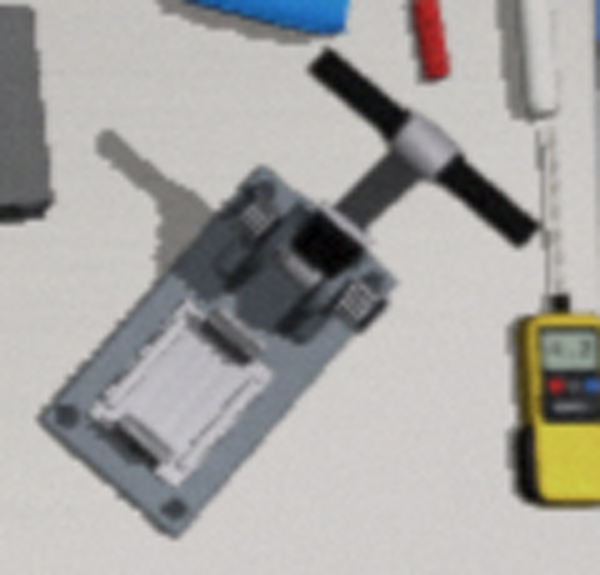

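The far tin, top-view (167,211) and side-view (277,388), is the one with the proud lid. A gap shows under its lid in the crop, and its top measures z≈62 mm against 52 mm for the other two. Candidates rejected: the closed tins at top-view (172,230) and (175,248), and the blue look-alike at (145,285). The press crop shows the nest at about crop (185,390) and the bar from (325,60) to (530,235), hub at (427,145). Next I refine the fits.

Run:
```python
from h import *
D={n:np.load(n+"0.npz") for n in("top","side")}
def rect(pts,lab): 
    r=cv2.minAreaRect((pts[:,:2]*1000).astype(np.float32)); print(lab,len(pts),np.round(r[0],1),np.round(r[1],1),round(r[2],1),"mean",np.round(np.nanmean(pts,0)*1000,1))
for n in D:
    W=D[n]["W"];p=D[n]["p"].astype(int); x,y,z=W[...,0],W[...,1],W[...,2]
    r=(x>.36)&(x<.62)&(y<-.14)&(y>-.40)
    m=r&(z>.006)&(z<.02)
    nn,L,st,c=cv2.connectedComponentsWithStats(m.astype(np.uint8)); i=1+st[1:,4].argmax(); rect(W[L==i],n+" base")
    for lo,hi,l in((.045,.065,"cheeks"),(.075,.12,"hinge")):
        m=r&(z>lo)&(z<hi); nn,L,st,c=cv2.connectedComponentsWithStats(m.astype(np.uint8))
        for i in range(1,nn):
            if st[i,4]>10: rect(W[L==i],f"{n} {l} px{c[i].round()}")
    m=(z>.24)&(z<.30)&(x>.3)&(x<.8)&(y<-.15)&(y>-.5); q=W[m]; dark=p[m].max(1)<60
    q=q[dark]; l=cv2.fitLine((q[:,:2]*1000).astype(np.float32),cv2.DIST_HUBER,0,.01,.01).ravel(); t=(q[:,:2]*1000-l[2:])@l[:2]
    print(n,"bar dir deg",np.degrees(np.arctan2(l[1],l[0])),"mid",l[2:]+l[:2]*(t.min()+t.max())/2,"len",np.ptp(t),"z",np.percentile(q[:,2],[10,50,90,99]))
    m=(x>.54)&(x<.63)&(y>.31)&(y<.40)&(z>.058)&(z<.068); rect(W[m],n+" lid"); 
    m=(z>.116)&(z<.121)&(x>.4)&(x<.8)&(y>-.05)&(y<.25);
```

```text
top base 1605 [ 495.9 -304.7] [115.6 183.3] 48.8 mean [ 487.4 -294.    13. ]
top cheeks px[357. 209.] 372 [ 597.2 -175.5] [46.4 70.4] 1.1 mean [ 597.  -173.3   59.3]
top cheeks px[407. 241.] 57 [ 508.9 -312.8] [31.6 11.8] 48.3 mean [ 508.7 -312.3   55.6]
top cheeks px[388. 262.] 47 [ 449.  -260.7] [33.1 12. ] 49.9 mean [ 448.8 -261.2   56.1]
top hinge px[420. 227.] 301 [ 544.2 -343.7] [98.6 47.9] 46.0 mean [ 541.1 -340.1  102.4]
top bar dir deg 48.939888 mid [ 565.42489641 -362.54010595] len 128.18125720358853 z [0.2615494  0.27692854 0.2805533  0.28279497]
top lid 237 [572.6 355.2] [70.4 56.2] 8.8 mean [582.1 354.9  61.6]
side base 655 [ 506.  -308.6] [111.8 200.4] 48.9 mean [ 501.4 -282.7   12.6]
side cheeks px[291. 243.] 150 [ 536. -334.] [49.  83.8] 51.4 mean [ 537.7 -328.5   54.2]
side cheeks px[318. 252.] 39 [ 449.  -260.2] [37.8 11.5] 40.8 mean [ 452.3 -258.1   52.6]
side cheeks px[272. 264.] 148 [ 598.5 -176.1] [41.5 72.9] 1.1 mean [ 599.4 -173.8   59.6]
side hinge px[288. 231.] 273 [ 543.  -339.8] [103.9  49.4] 36.3 mean [ 546.5 -331.9   98.2]
side bar dir deg 46.877552 mid [ 569.17130933 -353.860996  ] len 118.26429807222834 z [0.26576223 0.26916285 0.27327332 0.2747533 ]
side lid 365 [583.5 353.9] [54.  59.9] 12.8 mean [583.7 357.4  61.4]
```

>>> servo_tool(
  motion=[
    [[1,0.7,-0.6,0,0.55],[1,0.77,-0.65,0,0.55],[1,0.77,-0.65,0,0.55],[1,0.77,-0.65,0,0.55],[1,0.77,-0.65,0,0.55],[1,0.77,-0.65,-0.4,0.55],[1,0.77,-0.65,-0.6,0.55],[1,0.77,-0.65,-0.6,0.55],[1,0.77,-0.65,-0.6,0.55],[1,0.77,-0.65,-0.4,0.55],[1,0,0,0,0],[1,0,0,0,0]],
  ],
)

```text
t: 1.3
eef_pos: [0.5796, 0.3572, 0.1482]
tool_rot: [-0.001, -0.119, 0.993, -0.001]
contact_force: [-0.6, 1.3, -0.1]
gripper_width: 0.999
grasp_force: 0.0
```

>>> servo_tool(
  motion=[
    [[1,0.09,-0.04,-0.3,0.1],[1,0,0,-0.5,0],[1,0,0,-0.5,0],[1,0,0,-0.4,0],[1,0,0,-0.4,0],[1,0,0,-0.4,0],[1,0,0,-0.3,0],[1,0,0,0,0]],
  ],
)

```text
t: 2.1
eef_pos: [0.5815, 0.3567, 0.0351]
tool_rot: [-0.001, -0.127, 0.992, -0.001]
contact_force: [-0.7, -0.4, 0.9]
gripper_width: 1.006
grasp_force: 0.0
```

Run:
```python
from h import *
p,d,W=cam("side"); o=bot.get_obs(); print(o["eef_pos"],o["contact_force"])
cv2.imwrite("pics/side1.png",cv2.resize(p[300:440,220:400][...,::-1],None,fx=4,fy=4,interpolation=cv2.INTER_CUBIC))
```

```text
[0.58222217 0.35711318 0.03636296] [0.5157391  0.30481454 0.07569751]
```

View pics/side1.png

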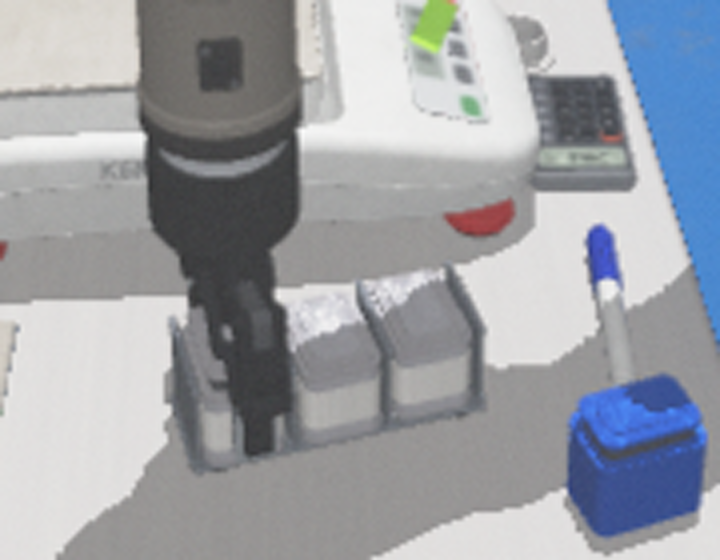

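The crop shows the near finger at about (258,400), in front of the target tin's end face at (240,410), and clear of the neighbouring tins. I check the sideways centring by projection.

Run:
```python
from h import *
c=bot.get_calibration("side");V=np.array(c["view"]);f=240/np.tan(np.radians(c["fovy"])/2)
def pr(q):
    q=V[:3,:3]@np.array(q)+V[:3,3]; u=np.array([c["cx"]+f*q[0]/q[2],c["cy"]+f*q[1]/q[2]]); return ((u-[220,300])*4).round()
u=np.array([-.249,.968,0]); t=np.array([.583,.3555,0])
for z in(.01,.03,.05): print(z,"tin end",pr(t+u*.030+[0,0,z]),"tin corners",pr(t+u*.03+[-.0203,-.0052,z]),pr(t+u*.03+[.0203,.0052,z]),"finger",pr(np.array([.5822,.3571,z])+u*.046))
p,d,W=cam("side")
m=(W[...,1]>.385)&(W[...,1]<.43)&(W[...,2]>.015)&(W[...,2]<.06)&(p.max(2)<70)&(W[...,0]>.5)
print("finger pts",np.nanmedian(W[m],0),m.sum(),np.nanpercentile(W[m][:,0],[5,95]))
```

```text
0.01 tin end [248. 451.] tin corners [287. 442.] [208. 461.] finger [257. 476.]
0.03 tin end [247. 422.] tin corners [286. 412.] [206. 431.] finger [256. 446.]
0.05 tin end [245. 391.] tin corners [285. 382.] [205. 401.] finger [255. 415.]
finger pts [0.57262163 0.41186377 0.04899422] 59 [0.5666655 0.9174615]
```

>>> servo_tool(
  motion=[
    [[0.5,0,0,0,0],[0.5,0,0,0,0],[0.3,0,0,0,0],[0.3,0,0,0,0],[0.3,0,0,0,0],[0.3,0,0,0,0],[0.3,0,0,0,0]],
  ],
  newtons=45,
)

```text
t: 2.9
eef_pos: [0.5837, 0.3574, 0.0386]
tool_rot: [0.001, -0.127, 0.992, 0.0]
contact_force: [-0.3, -2.1, 6.3]
gripper_width: 0.695
grasp_force: 50.9
```

>>> servo_tool(
  motion=[
    [[0.3,0,0,0.2,0],[0.3,0,0,0.4,0],[0.3,0,0,0.6,0],[0.3,0,0,0.6,0],[0.3,0,0,0.6,0],[0.3,0,0,0.6,0],[0.3,0,0,0.6,0],[0.3,0,0,0.6,0],[0.3,0,0,0.5,0],[0.3,0,0,0.3,0],[0.3,0,0,0,0]],
  ],
)

```text
t: 4.0
eef_pos: [0.5833, 0.3579, 0.2397]
tool_rot: [0.002, -0.127, 0.992, 0.001]
contact_force: [0.5, 0.8, -3.3]
gripper_width: 0.694
grasp_force: 50.0
```

>>> servo_tool(
  motion=[
    [[0.3,-0.15,-0.4,0,0],[0.3,-0.25,-0.7,0,0],[0.3,-0.25,-0.8,0,0],[0.3,-0.25,-0.8,0,0],[0.3,-0.25,-0.8,0,0],[0.3,-0.25,-0.8,0,0],[0.3,-0.25,-0.8,0,0],[0.3,-0.25,-0.8,0,0],[0.3,-0.25,-0.8,0,0],[0.3,-0.25,-0.8,0,0],[0.3,-0.25,-0.8,0,0],[0.3,-0.25,-0.8,0,0],[0.3,-0.25,-0.8,0,0],[0.3,-0.25,-0.7,0,0],[0.3,-0.05,-0.4,0,0],[0.3,0,0,0,0],[0.3,0,0,0,0]],
  ],
)

```text
t: 5.7
eef_pos: [0.4442, -0.0823, 0.2367]
tool_rot: [-0.001, -0.127, 0.992, 0.0]
contact_force: [-0.7, -0.1, -3.6]
gripper_width: 0.696
grasp_force: 49.9
```

Run:
```python
from h import *
W=np.load("top0.npz")["W"];x,y,z=W[...,0],W[...,1],W[...,2]
m=(z>.007)&(z<.2)&(x>.36)&(x<.56)&(y<.03)&(y>-.24)
n,L,st,c=cv2.connectedComponentsWithStats(m.astype(np.uint8))
for i in range(1,n):
    if st[i,4]>6:
        q=W[L==i]; print(c[i].round(),np.nanmin(q,0).round(3),np.nanmax(q,0).round(3))
```

```text
[287. 244.] [0.406 0.002 0.008] [0.56  0.029 0.123]
[340. 241.] [ 0.478 -0.175  0.008] [ 0.546 -0.084  0.025]
[305. 244.] [ 0.481 -0.055  0.007] [ 0.526 -0.004  0.033]
[375. 257.] [ 0.438 -0.24   0.007] [ 0.501 -0.207  0.021]
[287. 279.] [0.396 0.01  0.008] [0.406 0.03  0.026]
[292. 290.] [ 0.366 -0.004  0.007] [0.383 0.018 0.022]
```

>>> servo_tool(
  motion=[
    [[0.3,-0.06,0,-0.2,0.5],[0.3,-0.06,0,-0.4,0.5],[0.3,-0.06,0,-0.6,0.5],[0.3,-0.06,0,-0.6,0.5],[0.3,-0.06,0,-0.6,0.5],[0.3,-0.06,0,-0.6,0.5],[0.3,0,0,-0.6,0.5],[0.3,0,0,-0.5,0.5],[0.3,0,0,-0.3,0.5],[0.3,0,0,-0.1,0.5],[0.3,0,0,0,0],[0.3,0,0,0,0]],
  ],
)

```text
t: 6.9
eef_pos: [0.4307, -0.0817, 0.0573]
tool_rot: [0.0, -0.414, 0.91, 0.0]
contact_force: [-0.2, -0.0, -3.7]
gripper_width: 0.695
grasp_force: 49.8
```

Run:
```python
from h import *
o=bot.get_obs(); print(o["q"].round(3),o["eef_pos"].round(4))
```

```text
[ 0.035  0.415  0.012  2.254 -0.012  0.473  2.481] [ 0.4307 -0.0817  0.0573]
```

>>> servo_tool(
  motion=[
    [[0.3,0,0,-0.2,0],[0.3,0,0,-0.2,0],[0.3,0,0,-0.08,0],[0.3,0,0,-0.06,0],[0.3,0,0,-0.05,0],[0.3,0,0,0,0]],
  ],
)

```text
t: 7.5
eef_pos: [0.4302, -0.0826, 0.0335]
tool_rot: [-0.0, -0.414, 0.91, 0.0]
contact_force: [-0.4, 0.1, -3.3]
gripper_width: 0.693
grasp_force: 49.9
```

>>> servo_tool(
  motion=[
    [[0.3,0,0,-0.05,0],[0.3,0,0,-0.02,0],[0.3,0,0,0,0],[0.75,0,0,0,0],[0.75,0,0,0,0],[0.8,0,0,0,0],[0.8,0,0,0,0],[0.8,0,0,0.3,0],[0.8,0,0,0.6,0],[0.8,0,0,0.6,0],[0.8,0,0,0.5,0],[0.8,0,0,0,0]],
  ],
)

```text
t: 8.7
eef_pos: [0.432, -0.0828, 0.1138]
tool_rot: [0.002, -0.414, 0.91, -0.001]
contact_force: [-0.5, 0.7, -1.2]
gripper_width: 0.799
grasp_force: 0.0
```

Run:
```python
from h import *
o=bot.get_obs(); print(o["q"].round(3),o["eef_pos"].round(4),o["gripper_width"])
for n in ("side","top"):
    p,d,W=cam(n); x,y,z=W[...,0],W[...,1],W[...,2]
    for lo,hi in((.035,.065),(.05,.062)):
        m=(z>lo)&(z<hi)&(x>.37)&(x<.47)&(y>-.14)&(y<-.03)
        if m.sum()>5:
            q=W[m];r=cv2.minAreaRect((q[:,:2]*1000).astype(np.float32)); print(n,m.sum(),np.round(r[0],1),np.round(r[1],1),round(r[2],1),q.mean(0).round(4),np.median(q[:,2]))
```

```text
[ 0.031  0.301  0.019  2.225 -0.01   0.61   2.482] [ 0.432  -0.0828  0.1138] 0.7990322142603944
side 265 [431.5 -83.8] [47.4 63.8] 50.6 [ 0.4316 -0.0757  0.0491] 0.05165239528323394
side 140 [431.5 -82.4] [44. 56.] 54.7 [ 0.4312 -0.0813  0.0553] 0.05522163842246305
```

>>> servo_tool(
  motion=[
    [[0.75,0,0,0,-0.94],[0.75,0,0,0,-0.94],[0.75,0,0,0,-0.94],[0.75,0,0,0,-0.94],[0.75,0,0,0,-0.94],[0.75,0,0,0,-0.94],[0.75,0,0,0,-0.94],[0.75,0,0,0,-0.94],[0.75,0,0,0,-0.94],[0.75,0,0,0,-0.94],[0.75,0,0,0,-0.94],[0.75,0,0,0,-0.94],[0.75,0,0,0,-0.94],[0.75,0,0,0,-0.85],[0.75,0,0,0,0],[0.75,0,0,0,0]],
  ],
)

```text
t: 10.4
eef_pos: [0.4298, -0.0826, 0.1103]
tool_rot: [-0.001, 0.348, 0.937, -0.0]
contact_force: [0.1, 0.5, -0.6]
gripper_width: 0.748
grasp_force: 0.0
```

>>> servo_tool(
  motion=[
    [[0.75,0.03,0,-0.4,0],[0.75,0,0,-0.5,0],[0.75,0,0,-0.5,0],[0.75,0,0,-0.3,0],[0.75,0,0,-0.2,0],[0.75,0,0,0,0],[0.75,0,0,0,0],[0.4,0,0,0,0],[0.2,0,0,0,0],[0.2,0,0,0,0],[0.2,0,0,0,0],[0.2,0,0,0,0],[0.2,0,0,0,0],[0.2,0,0,0,0]],
  ],
  newtons=45,
)

```text
t: 11.8
eef_pos: [0.4316, -0.0831, 0.0357]
tool_rot: [0.0, 0.35, 0.937, 0.0]
contact_force: [-1.4, -0.8, 6.1]
gripper_width: 0.484
grasp_force: 45.7
```

>>> servo_tool(
  motion=[
    [[0.2,0,0,0.3,0],[0.2,0,0,0.5,0],[0.2,0,0,0.6,0],[0.2,0,0,0.6,0],[0.2,0,0,0.5,0],[0.2,0.1,-0.3,0.3,0],[0.2,0.15,-0.6,0,0],[0.2,0.15,-0.65,0,0],[0.2,0.15,-0.65,0,0],[0.2,0.15,-0.65,0,0],[0.2,0.15,-0.65,0,0],[0.2,0.15,-0.65,0,0],[0.2,0.15,-0.6,0,0],[0.2,0.05,-0.34,0,0],[0.2,0,0,0,0],[0.2,0,0,0,0]],
  ],
)

```text
t: 13.4
eef_pos: [0.479, -0.2852, 0.1469]
tool_rot: [-0.001, 0.35, 0.937, 0.0]
contact_force: [0.2, 0.3, -3.2]
gripper_width: 0.487
grasp_force: 47.0
```

Run:
```python
from h import *
o=bot.get_obs(); e=o["eef_pos"]; w,a,b,c=o["tool_rot"]; print(e.round(4),2*np.degrees(np.arctan2(b,a))-90)
for n in ("side","top"):
    p,d,W=cam(n); x,y,z=W[...,0],W[...,1],W[...,2]
    R=np.array([[.755,-.656],[.656,.755]]); L=(W[...,:2]-e[:2])@R.T
    m=(abs(L[...,0])<.06)&(abs(L[...,1])<.04)&(z>.1)&(z<.18)&(p.min(2)>110)
    q=L[m]; print(n,m.sum(), np.percentile(q[:,0],[2,98]) if m.sum() else 0, np.percentile(z[m],[2,98]) if m.sum() else 0)
p,d,W=cam("side"); cv2.imwrite("pics/side2.png",cv2.resize(p[170:300,220:380][...,::-1],None,fx=4.5,fy=4.5,interpolation=cv2.INTER_CUBIC))
```

```text
[ 0.479  -0.2852  0.1469] 49.081729212063635
side 268 [-0.03190681  0.02425218] [0.11133979 0.16781871]
top 0 0 0
```

View pics/side2.png

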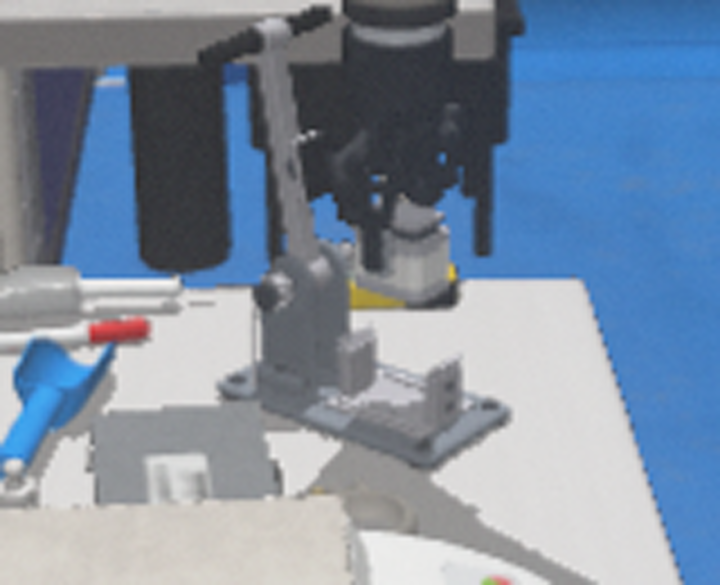

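The crop shows the tin held above the nest, its front vertical edge at crop x≈450 and its bottom near y≈300. The nest cheeks are at (357,360) and (442,390). I compare the edges with projections.

Run:
```python
from h import *
o=bot.get_obs(); e=o["eef_pos"]
R=np.array([[.755,.656],[-.656,.755]])
c=bot.get_calibration("side");V=np.array(c["view"]);f=240/np.tan(np.radians(c["fovy"])/2)
def pr(b,l,z):
    q=np.append(b+R@np.array(l),z); q=V[:3,:3]@q+V[:3,3]; return ((np.array([c["cx"]+f*q[0]/q[2],c["cy"]+f*q[1]/q[2]])-[220,170])*4.5).round()
z0=e[2]-.0357
for l in((-.03,.021),(-.03,-.021),(.03,.021)): print("tin",l,pr(e[:2],l,z0),pr(e[:2],l,z0+.044))
n=np.array([.479,-.2868])
for l in((-.034,.017),(-.034,-.017),(.034,.017),(.034,-.017)): print("cheek inner",l,pr(n,l,.016),pr(n,l,.060))
p,d,W=cam("side"); x,y,z=W[...,0],W[...,1],W[...,2]; L=(W[...,:2]-e[:2])@R
m=(abs(L[...,1]-.021)<.012)&(abs(L[...,0])<.05)&(z>z0)&(z<z0+.06)&(p.min(2)>110)
for zz in np.arange(0,.06,.008):
    k=m&(z>z0+zz)&(z<z0+zz+.008); print(zz.round(3),k.sum(), (L[...,0][k].min().round(4),L[...,0][k].max().round(4)) if k.sum() else "")
L2=(W[...,:2]-n)@R
for s in(-1,1):
    k=(abs(L2[...,0]-s*.04)<.014)&(abs(L2[...,1])<.026)&(z>.03)&(z<.065); print("cheek",s,k.sum(),np.percentile(L2[...,0][k],[5,50,95]).round(4),np.percentile(L2[...,1][k],[5,50,95]).round(4))
```

```text
tin (-0.03, 0.021) [417. 302.] [417. 243.]
tin (-0.03, -0.021) [453. 282.] [453. 224.]
tin (0.03, 0.021) [349. 280.] [348. 223.]
cheek inner (-0.034, 0.017) [425. 421.] [425. 366.]
cheek inner (-0.034, -0.017) [453. 404.] [454. 349.]
cheek inner (0.034, 0.017) [351. 395.] [350. 340.]
cheek inner (0.034, -0.017) [379. 378.] [379. 324.]
0.0 37 (np.float64(-0.0303), np.float64(0.0263))
0.008 27 (np.float64(-0.0334), np.float64(0.0247))
0.016 29 (np.float64(-0.0311), np.float64(0.0248))
0.024 24 (np.float64(-0.0308), np.float64(0.0242))
0.032 17 (np.float64(-0.0308), np.float64(0.0239))
0.04 11 (np.float64(-0.0321), np.float64(-0.013))
0.048 10 (np.float64(-0.0285), np.float64(-0.0082))
0.056 3 (np.float64(-0.0176), np.float64(-0.009))
cheek -1 77 [-0.0429 -0.0392 -0.0308] [-0.0157  0.0061  0.0205]
cheek 1 82 [0.0349 0.0388 0.0439] [-0.0141  0.0048  0.02  ]
```

>>> servo_tool(
  motion=[
    [[0.2,0.03,-0.03,-0.3,0],[0.2,0,0,-0.4,0],[0.2,0,0,-0.4,0],[0.2,0,0,-0.3,0],[0.2,0,0,-0.2,0],[0.2,0,0,-0.15,0],[0.2,0,0,-0.15,0],[0.2,0,0,-0.1,0],[0.2,0,0,-0.1,0],[0.2,0,0,0,0]],
  ],
)

```text
t: 14.6
eef_pos: [0.4805, -0.2873, 0.0626]
tool_rot: [-0.0, 0.35, 0.937, 0.0]
contact_force: [0.5, -0.1, -3.5]
gripper_width: 0.484
grasp_force: 47.1
```

Inside the cheeks with no contact force; lower the last 11 mm.

>>> servo_tool(
  motion=[
    [[0.2,0,0,-0.1,0],[0.2,0,0,-0.08,0],[0.2,0,0,-0.05,0],[0.2,0,0,-0.04,0],[0.2,0,0,-0.03,0],[0.2,0,0,0,0]],
  ],
)

```text
t: 15.2
eef_pos: [0.4806, -0.2874, 0.0517]
tool_rot: [-0.0, 0.35, 0.937, 0.0]
contact_force: [-3.0, 2.0, 6.8]
gripper_width: 0.492
grasp_force: 48.1
```

>>> servo_tool(
  motion=[
    [[0.65,0,0,0,0],[0.7,0,0,0,0],[0.7,0,0,0,0],[0.7,0,0,0.2,0],[0.7,0,0,0.4,0],[0.7,0,0,0.6,0],[0.7,0,0,0.8,0],[0.7,0,0,0.8,-0.3],[0.7,0,0,0.8,-0.94],[0.7,0,0,0.8,-0.94],[0.7,0,0,0.8,-0.94],[0.7,0,0,0.8,-0.94],[0.7,0,0,0.8,-0.94],[0.7,0,0,0.4,-0.94],[0.7,0,0,0.2,-0.94],[0.7,0,0,0,-0.94],[0.7,0,0,0,-0.94],[0.7,0,0,0,-0.94],[0.7,0,0,0,-0.94],[0.7,0,0,0,0]],
  ],
)

```text
t: 17.2
eef_pos: [0.4804, -0.2874, 0.3473]
tool_rot: [0.0, 0.839, 0.544, 0.0]
contact_force: [0.1, -0.2, -0.6]
gripper_width: 0.699
grasp_force: 0.0
```

Run:
```python
from h import *
o=bot.get_obs(); e=o["eef_pos"]; w,a,b,c=o["tool_rot"]; print(e.round(4),2*np.degrees(np.arctan2(b,a))-90,o["q"].round(2))
R=np.array([[.755,.656],[-.656,.755]]);n=np.array([.479,-.2868])
p,d,W=cam("side"); x,y,z=W[...,0],W[...,1],W[...,2]; L=(W[...,:2]-n)@R
m=(abs(L[...,0])<.025)&(abs(L[...,1])<.025)&(z>.062)&(z<.09); q=L[m]
print(m.sum(),np.percentile(z[m],[5,50,95]),np.percentile(q[:,0],[2,98]),np.percentile(q[:,1],[2,98]))
m=(z>.2)&(z<.285)&(abs(L[...,0]-.116)<.04)&(abs(L[...,1])<.09)
if m.sum(): print("bar",m.sum(),np.median(L[m],0),np.percentile(L[m][:,1],[1,99]))
```

```text
[ 0.4804 -0.2874  0.3473] -24.1461402219867 [-0.23  0.26  0.82  1.76 -0.2   1.21  0.22]
103 [0.06256141 0.07009148 0.07317571] [-0.02296392  0.02366855] [-0.01690622  0.02218069]
bar 314 [0.11116176 0.00641612] [-0.06087201  0.0667095 ]
```

>>> servo_tool(
  motion=[
    [[0.7,0.4,-0.15,0,-0.6],[0.7,0.6,-0.25,0,-0.62],[0.7,0.7,-0.3,0,-0.62],[0.7,0.7,-0.25,0,-0.62],[0.7,0.4,-0.17,-0.2,0],[0.7,0,0,-0.4,0],[0.7,0,0,-0.5,0],[0.7,0,0,-0.4,0],[0.7,0,0,-0.3,0],[0.7,0,0,0,0],[0.7,0,0,0,0]],
  ],
)

```text
t: 18.35
eef_pos: [0.5926, -0.3323, 0.2753]
tool_rot: [0.0, 0.91, 0.415, 0.0]
contact_force: [-0.1, 1.1, 0.3]
gripper_width: 0.701
grasp_force: 0.0
```

Run:
```python
from h import *
o=bot.get_obs(); e=o["eef_pos"]; w,a,b,c=o["tool_rot"]; print(e.round(4),2*np.degrees(np.arctan2(b,a))-90,o["q"].round(2),o["contact_force"].round(1))
R=np.array([[.755,.656],[-.656,.755]]);n=np.array([.479,-.2868]); print((e[:2]-n)@R)
p,d,W=cam("side"); cv2.imwrite("pics/side3.png",cv2.resize(p[130:290,220:380][...,::-1],None,fx=3.7,fy=3.7,interpolation=cv2.INTER_CUBIC))
```

```text
[ 0.5926 -0.3323  0.2753] -40.97173571058784 [-0.1   0.57  0.79  1.56 -0.43  1.19  0.06] [-0.1  1.1  0.3]
[0.11558369 0.04020432]
```

View pics/side3.png

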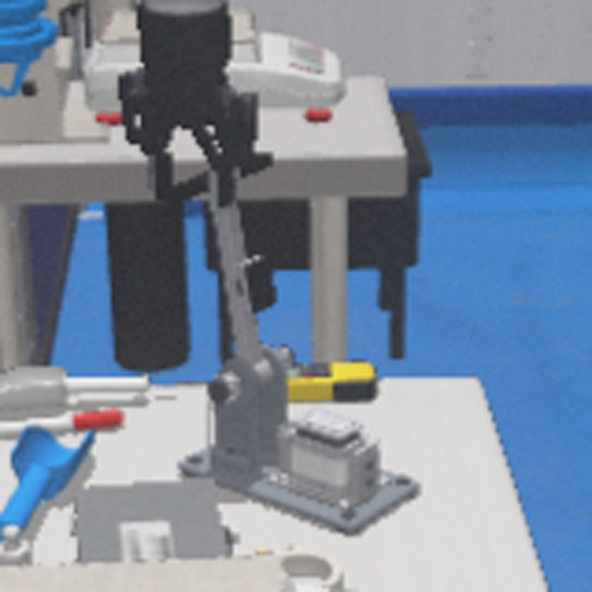

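The fingers straddle the left grip at crop (195,175), and the tin sits in the nest at (330,455) with its lid still proud. I close on the bar and compute the arc in row units.

>>> servo_tool(
  motion=[
    [[0.3,0,0,0,0],[0.05,0,0,0,0],[0.05,0,0,0,0],[0.05,0,0,0,0],[0.05,0,0,0,0],[0.05,0,0,0,0],[0.05,0,0,0,0],[0.05,0,0,0,0]],
  ],
  newtons=60,
)

```text
t: 19.2
eef_pos: [0.5933, -0.3327, 0.2757]
tool_rot: [0.001, 0.91, 0.415, 0.001]
contact_force: [3.5, -1.7, 5.4]
gripper_width: 0.166
grasp_force: 58.8
```

Run:
```python
import numpy as np
th=np.linspace(0,1.77,21); f=.18*np.sin(th-.1745); z=.18*np.cos(th-.1745)
for a,b,c in zip(th[1:],np.diff(f),np.diff(z)): print(round(a,3),np.round([-.755*b/.04,.656*b/.04,c/.04],2))
```

```text
0.088 [-0.3   0.26  0.05]
0.177 [-0.3   0.26  0.02]
0.265 [-0.3   0.26 -0.02]
0.354 [-0.3   0.26 -0.05]
0.442 [-0.29  0.25 -0.09]
0.531 [-0.29  0.25 -0.12]
0.619 [-0.28  0.24 -0.16]
0.708 [-0.27  0.23 -0.19]
0.796 [-0.25  0.22 -0.22]
0.885 [-0.24  0.21 -0.25]
0.973 [-0.22  0.19 -0.27]
1.062 [-0.2   0.17 -0.3 ]
1.15 [-0.18  0.16 -0.32]
1.239 [-0.16  0.14 -0.34]
1.328 [-0.13  0.12 -0.36]
1.416 [-0.11  0.1  -0.37]
1.504 [-0.08  0.07 -0.38]
1.593 [-0.06  0.05 -0.39]
1.682 [-0.03  0.03 -0.4 ]
1.77 [-0.01  0.01 -0.4 ]
```

>>> servo_tool(
  motion=[
    [[0.05,-0.3,0.26,0.05,0],[0.05,-0.3,0.26,0.02,0],[0.05,-0.3,0.26,-0.02,0],[0.05,-0.3,0.26,-0.05,0],[0.05,-0.29,0.25,-0.09,0],[0.05,-0.29,0.25,-0.12,0],[0.05,-0.28,0.24,-0.16,0],[0.05,-0.27,0.23,-0.19,0],[0.05,-0.25,0.22,-0.22,0],[0.05,-0.24,0.21,-0.25,0],[0.05,0,0,0,0]],
  ],
)

```text
t: 20.3
eef_pos: [0.4804, -0.235, 0.2331]
tool_rot: [0.002, 0.91, 0.415, 0.001]
contact_force: [8.3, -6.9, -5.1]
gripper_width: 0.166
grasp_force: 63.2
```

>>> servo_tool(
  motion=[
    [[0.05,-0.22,0.19,-0.27,0],[0.05,-0.2,0.17,-0.3,0],[0.05,-0.18,0.16,-0.32,0],[0.05,-0.16,0.14,-0.34,0],[0.05,-0.13,0.12,-0.36,0],[0.05,-0.11,0.1,-0.37,0],[0.05,-0.08,0.07,-0.38,0],[0.05,0,0,0,0]],
  ],
)

```text
t: 21.1
eef_pos: [0.439, -0.1991, 0.1404]
tool_rot: [0.003, 0.91, 0.414, 0.001]
contact_force: [6.9, -8.1, 4.2]
gripper_width: 0.163
grasp_force: 70.0
```

>>> servo_tool(
  motion=[
    [[0.05,-0.05,0.04,-0.3,0],[0.05,-0.03,0.03,-0.3,0],[0.05,-0.01,0.01,-0.25,0],[0.05,-0.01,0.01,-0.2,0],[0.05,0,0,-0.12,0],[0.05,0,0,0,0],[0.05,0,0,0,0]],
  ],
)

```text
t: 21.8
eef_pos: [0.4346, -0.1953, 0.0946]
tool_rot: [0.002, 0.91, 0.414, 0.001]
contact_force: [1.1, -4.8, 11.5]
gripper_width: 0.165
grasp_force: 73.3
```

>>> servo_tool(
  motion=[
    [[0.05,0,0,-0.08,0],[0.05,0,0,-0.05,0],[0.05,0,0,0,0]],
  ],
)

```text
t: 22.1
eef_pos: [0.4345, -0.1952, 0.0911]
tool_rot: [0.001, 0.91, 0.414, 0.002]
contact_force: [-5.0, -1.5, 42.5]
gripper_width: 0.159
grasp_force: 77.9
```

Run:
```python
from h import *
R=np.array([[.755,.656],[-.656,.755]]);n=np.array([.479,-.2868])
for cn in("side","top"):
    p,d,W=cam(cn); z=W[...,2]; L=(W[...,:2]-n)@R
    m=(L[...,0]<.07)&(L[...,0]>-.08)&(abs(L[...,1])<.012)&(z>.08)&(z<.12); q=L[m]
    if m.sum()>5: print(cn,m.sum(),"arm top z vs x fit",np.polyfit(q[:,0],z[m],1),np.percentile(q[:,0],[2,98]))
    m=(L[...,0]<-.08)&(L[...,0]>-.11)&(L[...,1]<-.015)&(L[...,1]>-.07)&(z>.06)&(z<.13)
    if m.sum()>5: print(cn,"free grip",m.sum(),np.percentile(z[m],[50,95]),np.median(L[m],0))
print(bot.get_obs()["eef_pos"],bot.get_obs()["contact_force"])
```

```text
side 137 arm top z vs x fit [0.04007829 0.09480578] [-0.03195936  0.06654429]
side free grip 27 [0.09289406 0.09927006] [-0.09803188 -0.04992028]
top 161 arm top z vs x fit [-0.00443073  0.10096738] [0.01260569 0.06878366]
top free grip 110 [0.09880211 0.10381658] [-0.09532929 -0.04224186]
[ 0.43450473 -0.19516949  0.09112945] [-5.64285944 -1.22801294 41.13464186]
```

>>> servo_tool(
  motion=[
    [[0.05,0,0,0.13,0],[0.05,0.01,-0.01,0.2,0],[0.05,0.01,-0.01,0.2,0],[0.05,0.01,-0.01,0.2,0],[0.05,0.02,-0.02,0.2,0],[0.05,0.03,-0.02,0.2,0],[0.05,0.03,-0.03,0.19,0],[0.05,0.04,-0.03,0.19,0],[0.05,0.04,-0.04,0.19,0],[0.05,0.05,-0.05,0.19,0],[0.05,0.06,-0.05,0.18,0],[0.05,0.06,-0.06,0.18,0],[0.05,0.07,-0.06,0.18,0],[0.05,0.08,-0.07,0.17,0],[0.05,0.08,-0.07,0.17,0],[0.05,0.09,-0.08,0.16,0],[0.05,0.09,-0.08,0.16,0],[0.05,0.1,-0.08,0.15,0],[0.05,0.1,-0.09,0.15,0],[0.05,0.11,-0.1,0.14,0]],
  ],
)

```text
t: 24.2
eef_pos: [0.4816, -0.2363, 0.2291]
tool_rot: [0.009, 0.91, 0.415, 0.003]
contact_force: [35.1, -25.5, -45.7]
gripper_width: 0.163
grasp_force: 69.7
```

>>> servo_tool(
  motion=[
    [[0.05,0.04,-0.03,-0.06,0],[0.05,0.02,-0.02,-0.03,0],[0.05,0,0,0,0]],
  ],
)

```text
t: 24.5
eef_pos: [0.4797, -0.2345, 0.2262]
tool_rot: [0.002, 0.91, 0.415, 0.001]
contact_force: [5.2, -4.6, 0.5]
gripper_width: 0.166
grasp_force: 73.9
```

>>> servo_tool(
  motion=[
    [[0.05,0.12,-0.1,0.13,0],[0.05,0.12,-0.11,0.12,0],[0.05,0.12,-0.11,0.11,0],[0.05,0.13,-0.11,0.11,0],[0.05,0.13,-0.11,0.1,0],[0.05,0.14,-0.12,0.09,0],[0.05,0.14,-0.12,0.08,0],[0.05,0.14,-0.12,0.08,0],[0.05,0.14,-0.12,0.06,0],[0.05,0.15,-0.13,0.06,0],[0.05,0,0,0,0]],
  ],
)

```text
t: 25.6
eef_pos: [0.5322, -0.2801, 0.2646]
tool_rot: [0.0, 0.91, 0.415, 0.0]
contact_force: [-0.4, 2.1, 10.0]
gripper_width: 0.163
grasp_force: 75.3
```

>>> servo_tool(
  motion=[
    [[0.05,0.15,-0.13,0.07,0],[0.05,0.15,-0.13,0.04,0],[0.05,0.15,-0.13,0.04,0],[0.05,0.15,-0.13,0.03,0],[0.05,0.15,-0.13,0.02,0],[0.05,0.15,-0.13,0,0],[0.05,0.15,-0.13,-0.01,0],[0.05,0.15,-0.13,-0.02,0],[0.05,0.13,-0.11,-0.02,0],[0.05,0.1,-0.08,-0.02,0],[0.05,0,0,0,0],[0.05,0,0,0,0]],
  ],
)

```text
t: 26.8
eef_pos: [0.5887, -0.329, 0.2687]
tool_rot: [-0.0, 0.91, 0.415, -0.0]
contact_force: [-0.8, 2.6, 5.9]
gripper_width: 0.16
grasp_force: 77.6
```

>>> servo_tool(
  motion=[
    [[0.05,0.1,-0.08,0,0],[0.05,0,0,0,0],[0.25,0,0,0,0],[0.4,0,0,0,0],[0.6,0,0,0,0],[0.7,0,0,0,0],[0.7,0,0,0,0],[0.7,0,0,0.3,0],[0.7,0,0,0.6,0],[0.7,0,0,0.6,0],[0.7,0,0,0.4,0],[0.7,0,0,0.3,0],[0.7,0,0,0,0]],
  ],
)

```text
t: 28.1
eef_pos: [0.5931, -0.3324, 0.3584]
tool_rot: [0.001, 0.91, 0.415, 0.001]
contact_force: [0.9, -0.3, 0.6]
gripper_width: 0.7
grasp_force: 0.0
```

Run:
```python
from h import *
R=np.array([[.755,.656],[-.656,.755]]);n=np.array([.479,-.2868])
p,d,W=cam("side"); z=W[...,2]; L=(W[...,:2]-n)@R
cv2.imwrite("pics/side4.png",cv2.resize(p[130:290,220:380][...,::-1],None,fx=3.7,fy=3.7,interpolation=cv2.INTER_CUBIC))
m=(abs(L[...,0])<.025)&(abs(L[...,1])<.025)&(z>.05)&(z<.09);print("lid z",np.percentile(z[m],[5,50,95]))
m=(z>.24)&(z<.285)&(abs(L[...,0]-.116)<.04)&(abs(L[...,1])<.09);print("bar",m.sum(),np.median(L[m],0),np.percentile(z[m],95))
print(bot.get_obs()["eef_pos"])
```

```text
lid z [0.05225251 0.06126798 0.06460996]
bar 216 [0.1129092  0.00804526] 0.2793918348216493
[ 0.59278882 -0.33195179  0.35692389]
```

View pics/side4.png

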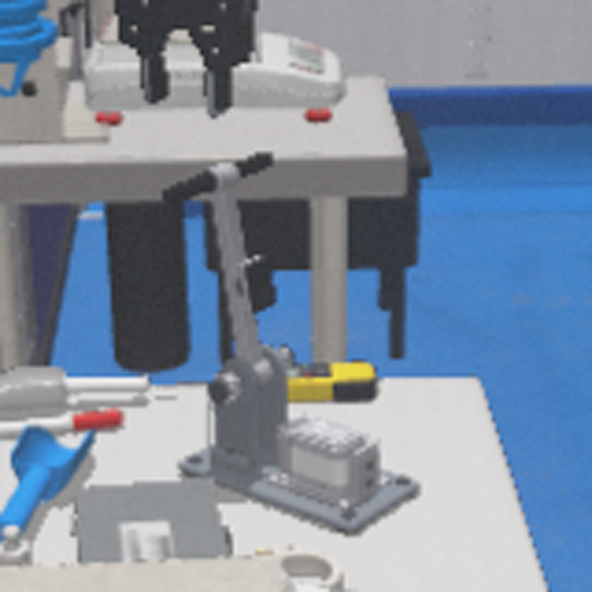

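The lid is home: its top dropped 9 mm and no gap shows in the crop at (330,445). The lever is back at rest, hub at (225,178). Now I fetch the tin.

>>> servo_tool(
  motion=[
    [[0.7,-0.3,0.12,0,0.94],[0.7,-0.5,0.2,0,0.94],[0.7,-0.6,0.24,0,0.94],[0.7,-0.6,0.24,0,0.94],[0.7,-0.5,0.2,0,0.94],[0.7,-0.31,0.12,0,0.94],[0.7,0,0,0,0.94],[0.7,0,0,0,0.94],[0.7,0,0,-0.3,0.94],[0.7,0,0,-0.6,0.94],[0.7,0,0,-0.6,0.94],[0.7,0,0,-0.6,0.94],[0.7,0,0,-0.6,0.94],[0.7,0,0,-0.6,0.85],[0.7,0,0,-0.6,0],[0.7,0,0,-0.5,0],[0.7,0,0,-0.3,0],[0.7,0,0,0,0],[0.7,0,0,0,0]],
  ],
)

```text
t: 30.05
eef_pos: [0.4803, -0.2872, 0.1687]
tool_rot: [-0.0, 0.351, 0.936, -0.0]
contact_force: [-0.7, -0.3, 1.1]
gripper_width: 0.698
grasp_force: 0.0
```

>>> servo_tool(
  motion=[
    [[0.7,0,0,-0.4,0],[0.7,0,0,-0.5,0],[0.7,0,0,-0.5,0],[0.7,0,0,-0.5,0],[0.7,0,0,-0.4,0],[0.7,0,0,-0.3,0],[0.7,0,0,-0.25,0],[0.7,0,0,-0.1,0],[0.7,0,0,0,0],[0.7,0,0,0,0],[0.4,0,0,0,0],[0.2,0,0,0,0],[0.2,0,0,0,0],[0.2,0,0,0,0],[0.2,0,0,0,0],[0.2,0,0,0,0]],
  ],
  newtons=45,
)

```text
t: 31.65
eef_pos: [0.4807, -0.2874, 0.0513]
tool_rot: [0.001, 0.351, 0.936, 0.0]
contact_force: [-1.3, 0.5, 6.0]
gripper_width: 0.489
grasp_force: 47.1
```

>>> servo_tool(
  motion=[
    [[0.2,0,0,0.2,0],[0.2,0,0,0.4,0],[0.2,0,0,0.6,0],[0.2,0,0,0.7,0],[0.2,0,0,0.7,0],[0.2,0,0,0.7,0],[0.2,0,0,0.7,0],[0.2,0,0,0.5,0],[0.2,0,0,0.3,0],[0.2,0,0,0,0]],
  ],
)

```text
t: 32.65
eef_pos: [0.4807, -0.2872, 0.2437]
tool_rot: [0.001, 0.351, 0.936, 0.0]
contact_force: [0.2, -0.4, -4.0]
gripper_width: 0.484
grasp_force: 46.2
```

>>> servo_tool(
  motion=[
    [[0.2,0.15,0.4,0,0],[0.2,0.3,0.7,0,0],[0.2,0.3,0.8,0,0],[0.2,0.3,0.8,0,0],[0.2,0.3,0.8,0,0],[0.2,0.3,0.8,0,0],[0.2,0.3,0.8,0,0],[0.2,0.3,0.8,0,0],[0.2,0.3,0.8,0,0],[0.2,0.3,0.8,0,0],[0.2,0.3,0.8,0,0],[0.2,0.3,0.8,0,0],[0.2,0.25,0.5,0,0],[0.2,0.15,0.3,0,0],[0.2,0,0,0,0],[0.2,0,0,0,0]],
  ],
)

```text
t: 34.25
eef_pos: [0.6336, 0.1073, 0.2416]
tool_rot: [-0.001, 0.352, 0.936, -0.001]
contact_force: [0.2, -0.4, -2.8]
gripper_width: 0.484
grasp_force: 46.3
```

>>> servo_tool(
  motion=[
    [[0.2,0.05,0.2,-0.3,0],[0.2,0,0,-0.4,0],[0.2,0,0,-0.4,0],[0.2,0,0,-0.3,0],[0.2,0,0,-0.3,0],[0.2,0,0,-0.2,0],[0.2,0,0,-0.1,0],[0.2,0,0,-0.05,0],[0.2,0,0,0,0],[0.2,0,0,0,0]],
  ],
)

```text
t: 35.25
eef_pos: [0.6367, 0.117, 0.1611]
tool_rot: [0.0, 0.351, 0.936, 0.0]
contact_force: [-0.2, -1.5, -3.6]
gripper_width: 0.488
grasp_force: 46.4
```

>>> servo_tool(
  motion=[
    [[0.2,0,0,-0.05,0],[0.2,0,0,-0.04,0],[0.2,0,0,-0.03,0],[0.2,0,0,-0.02,0],[0.2,0,0,-0.02,0],[0.2,0,0,0,0],[0.2,0,0,0,0]],
  ],
)

```text
t: 35.95
eef_pos: [0.6363, 0.117, 0.1541]
tool_rot: [0.0, 0.351, 0.936, 0.0]
contact_force: [-0.3, 0.2, -3.9]
gripper_width: 0.485
grasp_force: 46.4
```

>>> servo_tool(
  motion=[
    [[0.2,0,0,-0.02,0],[0.2,0,0,-0.02,0],[0.2,0,0,-0.01,0],[0.2,0,0,0,0]],
  ],
)

```text
t: 36.35
eef_pos: [0.6364, 0.117, 0.1525]
tool_rot: [0.0, 0.351, 0.936, 0.0]
contact_force: [-0.8, 0.3, -0.1]
gripper_width: 0.485
grasp_force: 47.0
```

Touching; a bit more, then release.

>>> servo_tool(
  motion=[
    [[0.2,0,0,-0.02,0],[0.2,0,0,-0.01,0],[0.2,0,0,0,0],[0.2,0,0,0,0]],
  ],
)

```text
t: 36.75
eef_pos: [0.6364, 0.117, 0.1524]
tool_rot: [0.0, 0.351, 0.936, 0.0]
contact_force: [-5.8, -0.9, 8.6]
gripper_width: 0.485
grasp_force: 47.9
```

>>> servo_tool(
  motion=[
    [[0.5,0,0,0,0],[0.55,0,0,0,0],[0.65,0,0,0,0],[0.75,0,0,0,0],[0.75,0,0,0,0],[0.75,0,0,0.2,0],[0.75,0,0,0.4,0],[0.75,0,0,0.6,0],[0.75,0,0,0.6,0],[0.75,0,0,0.6,0],[0.75,0,0,0.4,0],[0.75,0,0,0,0],[0.75,0,0,0,0]],
  ],
)

```text
t: 38.05
eef_pos: [0.6363, 0.117, 0.2636]
tool_rot: [0.0, 0.351, 0.936, 0.0]
contact_force: [-0.2, -0.3, -1.5]
gripper_width: 0.751
grasp_force: 0.0
```

Run:
```python
from h import *
p,d,W=cam("side"); cv2.imwrite("pics/side5.png",p[...,::-1]); z=W[...,2];x=W[...,0];y=W[...,1]
m=(abs(x-.636)<.05)&(abs(y-.117)<.05)&(z>.15)&(z<.18)
r=cv2.minAreaRect((W[m][:,:2]*1000).astype(np.float32)); print(m.sum(),r,np.percentile(z[m],[5,50,95])); print(bot.get_obs()["eef_pos"])
```

```text
330 ((637.898193359375, 119.17865753173828), (44.36073684692383, 63.01274108886719), 45.95048141479492) [0.15154499 0.16202286 0.16533558]
[0.63586571 0.1169962  0.26262098]
```

View pics/side5.png

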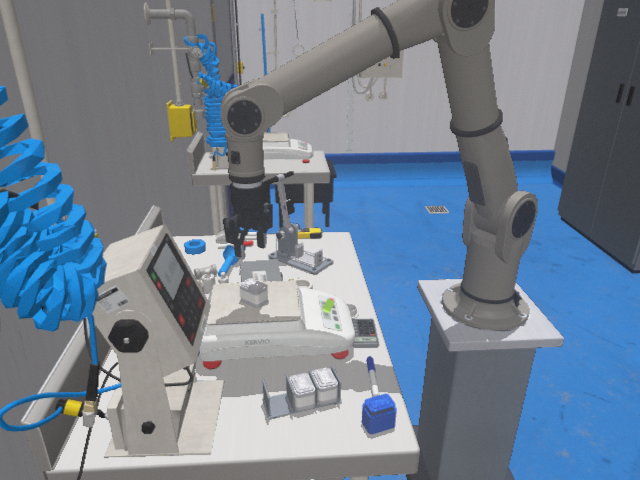

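The closed tin stands upright on the pan at about (254,292) and the gripper is clear above it. The lever is at rest at (285,178), and the other two tins are still in the rack at (301,390) and (326,385).

```bash
python3 -c "
from station import bot
print(bot.hand_in())"
```

```text
the job is handed in; nothing more can be done
None
```

The tin's lid is pressed home, the lever was eased back to rest, and the closed tin stands released on the weighing pan; the job was handed in at about 38 s, with the verdict not shown.

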